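Check two crimping presses' hand levers and mark the worn one

ROBOT

A 6-joint arm with a two-finger parallel gripper is mounted at the origin on the work surface. World frame = base frame: x ahead of the robot, y to its left, z up, the work surface at z = 0. Lengths are in m, angles in rad, forces in N, time in s.
With the tool pointing down it reaches from about 0.3 to 0.825 m from the base axis. Payload 5.4 kg.
Tool frame: the origin (TCP) lies at the very end of the fingers, on their centre line; the grasp point (between the pads) lies 19 mm behind it; z points along the fingers, x is the direction in which the jaws open and shut, and the axes are right-handed (so a half turn about z gives the same grasp; the last joint's range is limited). The gripper opens to 92 mm and grips with 3 to 60 N. Pads are 20 mm wide; open, the fingers measure 128 mm over their backs; the gripper's body (75 mm by 189 mm) begins 69 mm behind the grasp point.
Start: joints at [0.927, 0.158, 1.597, -0, 1.386, -0.21], TCP at [0.242, 0.522, 0.215] pointing down, gripper open.
Joint ranges: [-2.91, 2.91], [-0.94, 2.29], [0.18, 2.7], [-1.29, 4.43], [0.17, 2.64], [-3, 3]. Speed limits (rad/s): [2.57, 2.57, 3.14, 3.14, 3.14, 3.14].

INTERFACE

Orientations are given as a rotation vector (axis times angle).
In Python, from workcell import bot gives the robot as it stands. Calls block until the motion is done:
- bot.goto(position, orientation): joint-space move of the TCP to a pose.
- bot.line_to(position, rot=None, max_speed=0.15): straight line of the TCP; rot=None keeps the orientation; max_speed is the mean speed in m/s.
- bot.set_joints(angles): joint-space move.
- bot.set_gripper(opening, newtons=None): opening from 0.0 (shut) to 1.0 (fully open); newtons is the grip in N (None keeps the last); returns when the fingers have stopped.
- bot.hold(seconds).
- bot.inverse_kinematics(position, orientation): joint angles nearest the present ones, or None.
- bot.read_camera(name): name is "side" or "top"; returns a dict with "pixels" (400x640x3 uint8, blue, green, red), "fx", "fy", "cx", "cy" (pixels), "k1" (the pictures are not rectified: a ray, as slopes to the right and down, at radius r is drawn at 1 + k1 r^2 times it, then the intrinsics apply), "R" (3x3) and "t" (3): a world point X has camera coordinates R X + t. Camera axes: x right, y down, z forward; pixel columns grow to the right and rows downward; lengths in m; the calibration is good to about 2 mm. A picture is of the moment at which its call begins. There is no depth.
A pose or a line that the arm cannot do raises bot.MotionError and nothing moves.
- bot.job_done(): hands the job in, once; it reports no verdict.
Readings, each from a call of its own:
- bot.current_clock(): time.
- bot.current_joints(): joint angles.
- bot.current_joint_vel(): joint speeds.
- bot.current_effort(): joint torques, N m.
- bot.current_ee_pos(): TCP position.
- bot.current_tool_rot(): TCP orientation.
- bot.current_contact_force(): force on the tool from outside, world axes, zero at the start.
- bot.current_ft_torque(): the same for the moment, N m.
- bot.current_opening(): opening from 0.0 (shut) to 1.0 (fully open).
Only numpy, scipy, OpenCV 4.12 (cv2) and the standard library are available. Lean on these libraries where they do the work, as an engineer would, in place of code of your own. Each camera call takes 0.05 s, during which the arm holds its last target. There are 200 camera calls.

TASK

Check the two bench crimping presses, first the one on the robot's left, then the one on its right: with the backs of the fingers on the outside of the hand lever, press it in toward the fixed bar as far as it will go, keep it there for about a second, see whether it stops short of the bar, and let it spring back. Then, with a fingertip, push the fault pin fully down on the one press whose lever ran all the way to its bar, and leave the other press's pin up. Only press: do not grip the levers, do not touch the bars, and leave everything else on the bench where it is.

Things in the scene. Friction and masses are not known exactly. Their poses are not given: they have to be found in the camera images.
- press_a: Bench crimping press, bolted down; the two look alike and may swap sides. Foot plate 240 x 200 x 12 mm; origin at the centre of its underside, yaw up to 0.25 rad. Steel head at its +x end (x 55 to 115, y -50 to 50, 100 mm high). Fixed bar and, on its -y side, the lever point from the head to the robot (-x); fault pin on the bar's +y side. Free room outside (-y of) the lever
- bar_a (a point): Fixed round grip bar of press_a, 24 mm diameter, black rubber, axis along the press's x at y = 20 mm, 62 mm above the table, from the head to x = -109 mm; a 14 mm post carries its end. This point is on its axis at x = -75 mm. Not to be touched by the fingers
- lever_a (a joint): Hand lever: blade 170 long, 30 high (47 to 77 above the table), 12 mm thick, upright hinge at its head end. 0 = sprung out (0.36 rad from the bar); grows as pressed in, toward the press's +y. A sound lever stops near 0.24, leaving 17 mm to the bar by its end; a worn one reaches the bar at 0.36. Its spring resists with 1.4 (out) to 4 N (0.36) at the push point
- liner_a (a point): 4 mm black plastic liner that covers the inner face of lever_a (the face toward the bar). This point is on its face, opposite the push point. Not to be touched by the fingers (that would be gripping the lever)
- push_a (a point): Point on the outer (-y) face of lever_a, at mid-height (62 mm above the table), 140 mm from its hinge, about 30 mm from its free end: where to press. Moves with the lever; at rest about x -64, y -53 mm in the press's frame
- hinge_a (a point): Hinge axis of lever_a, 62 mm above the table, at x 65, y 2 mm in the press's frame
- pin_a (a joint): Fault pin of press_a: a push-in pin that stays where it is left. About 0 = up, 0.007 m = fully down; takes about 3 N
- pintop_a (a point): Centre of the top of the fault pin's round black cap, 24 mm diameter, in a 32 mm steel collar 28 mm above the table; at x -30, y 75 mm in the press's frame, 40 mm above the table when up, 33 mm when down
- press_b: Bench crimping press, bolted down; the two look alike and may swap sides. Foot plate 240 x 200 x 12 mm; origin at the centre of its underside, yaw up to 0.25 rad. Steel head at its +x end (x 55 to 115, y -50 to 50, 100 mm high). Fixed bar and, on its -y side, the lever point from the head to the robot (-x); fault pin on the bar's +y side. Free room outside (-y of) the lever
- bar_b (a point): Fixed round grip bar of press_b, 24 mm diameter, black rubber, axis along the press's x at y = 20 mm, 62 mm above the table, from the head to x = -109 mm; a 14 mm post carries its end. This point is on its axis at x = -75 mm. Not to be touched by the fingers
- lever_b (a joint): Hand lever: blade 170 long, 30 high (47 to 77 above the table), 12 mm thick, upright hinge at its head end. 0 = sprung out (0.36 rad from the bar); grows as pressed in, toward the press's +y. A sound lever stops near 0.24, leaving 17 mm to the bar by its end; a worn one reaches the bar at 0.36. Its spring resists with 1.4 (out) to 4 N (0.36) at the push point
- liner_b (a point): 4 mm black plastic liner that covers the inner face of lever_b (the face toward the bar). This point is on its face, opposite the push point. Not to be touched by the fingers (that would be gripping the lever)
- push_b (a point): Point on the outer (-y) face of lever_b, at mid-height (62 mm above the table), 140 mm from its hinge, about 30 mm from its free end: where to press. Moves with the lever; at rest about x -64, y -53 mm in the press's frame
- hinge_b (a point): Hinge axis of lever_b, 62 mm above the table, at x 65, y 2 mm in the press's frame
- pin_b (a joint): Fault pin of press_b: a push-in pin that stays where it is left. About 0 = up, 0.007 m = fully down; takes about 3 N
- pintop_b (a point): Centre of the top of the fault pin's round black cap, 24 mm diameter, in a 32 mm steel collar 28 mm above the table; at x -30, y 75 mm in the press's frame, 40 mm above the table when up, 33 mm when down
- flux_bottle: Bystander, leave alone: small amber bottle, 28 mm diameter, 55 mm high, between the two presses; origin under its centre
- paste_jar: Bystander, leave alone: small jar, 32 mm diameter, 38 mm high, between the two presses, farther off; origin under its centre
- screwdriver: Bystander, leave alone: screwdriver, 200 mm long, 27 mm thick, on the left; origin where blade meets handle
- parts_box: Bystander, leave alone: cardboard box 70 x 90 x 50 mm on the right; origin under its centre
- mug: Bystander, leave alone: white mug, 76 mm diameter, 85 mm high, on the left; origin under its centre

How it is judged:
By the outcome, as a careful person would: the job done as asked, in the order asked, and still so for the second after the job is handed in, with the robot touching nothing.
It also fails if it takes over 64 s, if anything falls off the work surface, if the arm or the gripper's body presses on something with over 40 N, if the wrist force passes 120 N, or if a joint passes its speed limit or range.

## Working session

There is one attempt and no reset: what is moved stays moved. The work goes in short steps, each a Python script; the robot and the scene stay as the last script left them, time stands still between calls to the robot, and variables do not carry over. Pictures are saved under pics/ and viewed, about 8 in all and at most 12, crops included, and the job is handed in when it is done.

```bash
mkdir -p pics; ls
python3 - <<'E'
from workcell import bot
import cv2
for n in("top","side"):
    c=bot.read_camera(n); cv2.imwrite(f"pics/{n}0.png",c["pixels"])
    print(n,c["fx"],c["fy"],c["cx"],c["cy"],c["k1"],c["R"],c["t"])
print(bot.current_clock(),bot.current_tool_rot(),bot.current_opening())
E
```

```text
pics
top 465.58867795532655 465.58867795532655 317.9491632899553 198.19352721906336 -0.0575833555990275 [[-0.00744484 -0.99994481  0.00741288]
 [-0.98785539  0.0062039  -0.15525217]
 [ 0.15519761 -0.00847868 -0.98784706]] [2.72790327e-04 5.40181795e-01 1.21652462e+00]
side 409.6948762801089 409.6948762801089 315.32186196575975 199.23367928882382 0.025217817273254218 [[ 0.89201711 -0.45150184 -0.02124991]
 [-0.29191078 -0.53954976 -0.78973043]
 [ 0.34509936  0.71065614 -0.61308587]] [-0.50124284  0.21934096  0.93731953]
0.1 [ 2.64693186e+00  1.69106264e+00 -2.47377421e-03] 1.0027609660858094
```

View pics/top0.png

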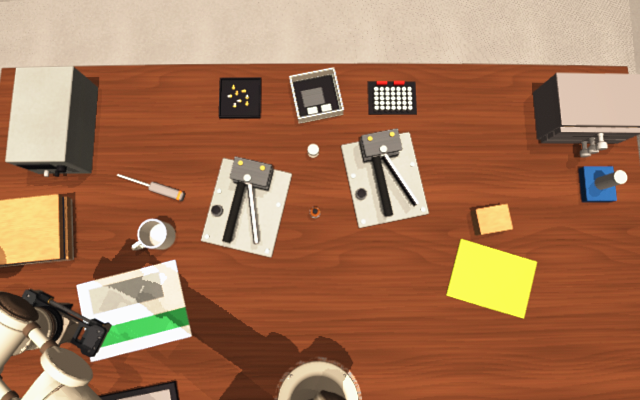

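View pics/side0.png

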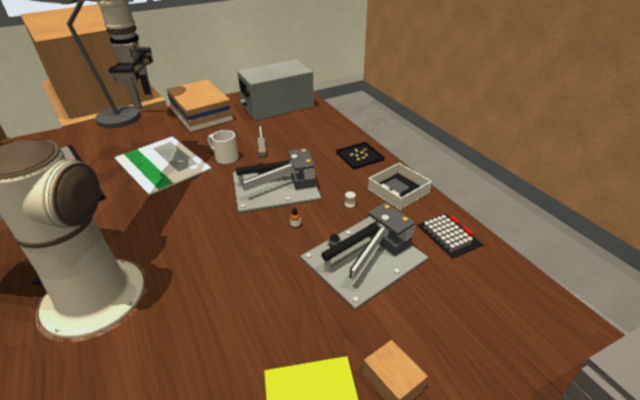

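Top view: the left press plate is at about (202–292, 157–257) and the right at (342–428, 133–227). Both levers are on the right of their bars and the pins on the left. Next, an enlarged crop of both.

Run:
```python
import cv2
i=cv2.imread("pics/top0.png")
cv2.imwrite("pics/crop0.png",cv2.hconcat([cv2.resize(i[145:265,195:295],None,fx=4,fy=4,interpolation=cv2.INTER_CUBIC),cv2.resize(i[120:240,335:435],None,fx=4,fy=4,interpolation=cv2.INTER_CUBIC)]))
```

```text
(no output)
```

View pics/crop0.png

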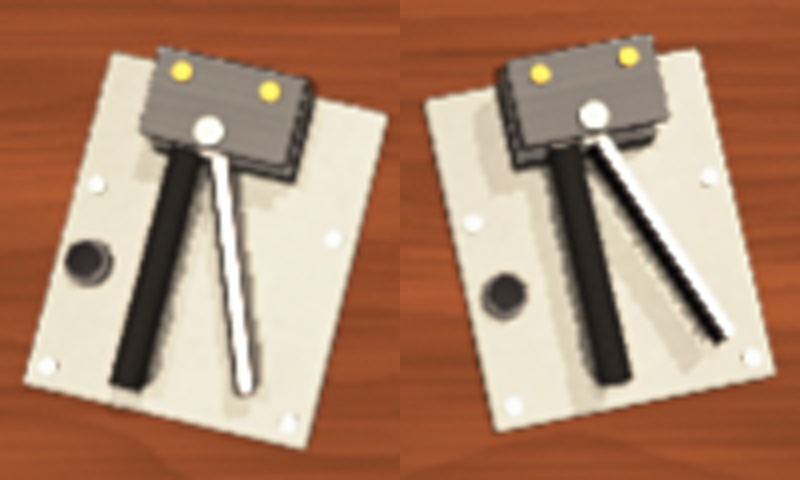

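The enlarged crop gives plate corners, pin tops and bar ends for both presses. I'll fit the two poses and check them in the side view.

```bash
cat > h.py <<'E'
import numpy as np, cv2
from scipy.optimize import least_squares
from scipy.spatial.transform import Rotation as Ro
from workcell import bot
def proj(c,X):
    p=np.atleast_2d(X)@np.array(c["R"]).T+c["t"]; s=p[:,:2]/p[:,2:]
    s=s*(1+c["k1"]*(s**2).sum(1,keepdims=True))
    return s*[c["fx"],c["fy"]]+[c["cx"],c["cy"]]
def world(pose,P):
    x,y,a=pose; P=np.atleast_2d(np.array(P,float)); c,s=np.cos(a),np.sin(a)
    return np.c_[x+c*P[:,0]-s*P[:,1], y+s*P[:,0]+c*P[:,1], P[:,2]]
def rot(nx,ny):   # tool down, tool x along (nx,ny)
    x=np.array([nx,ny,0])/np.hypot(nx,ny); z=np.array([0,0,-1.]); 
    return Ro.from_matrix(np.c_[x,np.cross(z,x),z]).as_rotvec()
def push(pose,q,gap=0.,z=.042,r=.14,half=.018):
    """TCP and tool-x direction with a finger back `gap` m off the lever's outer face at lever angle q"""
    a=-(.36-q)               # lever direction (-cos b, sin(a)) from hinge, pressed -> +y
    d=np.array([-np.cos(a),np.sin(a)]); n=np.array([np.sin(-a),np.cos(a)])  # n: inward normal (+y side)
    return d,n
E
cat > fit.py <<'E'
from h import *
c=bot.read_camera("top"); s=bot.read_camera("side")
M=[[.12,.1,.012],[.12,-.1,.012],[-.12,-.1,.012],[-.12,.1,.012],[-.03,.075,.04]]
px={"L":np.array([[112,52],[388,114],[305,449],[24,382],[88,260]])/4+[195,145]-.375,
    "R":np.array([[25,100],[297,50],[375,374],[96,432],[102,294]])/4+[335,120]-.375}
img=s["pixels"].copy(); out={}
for k,p in px.items():
    f=least_squares(lambda v:(proj(c,world(v,M))-p).ravel(),[.5,0,0])
    out[k]=f.x; print(k,f.x.round(4),"res px",f.fun.reshape(-1,2).round(2).tolist())
    pts=M+[[-.064,-.053,.062],[-.109,.02,.074],[.065,.002,.1]]
    print(world(f.x,pts[4:]).round(4).tolist())
    for u in proj(s,world(f.x,pts)): cv2.drawMarker(img,tuple(int(round(t)) for t in u),(0,0,255),cv2.MARKER_CROSS,5,1)
np.savez("pose.npz",**out)
cv2.imwrite("pics/sidefit.png",cv2.resize(img[140:310,220:440],None,fx=3.5,fy=3.5,interpolation=cv2.INTER_CUBIC))
E
python3 fit.py
```

```text
L [ 0.5233  0.1934 -0.234 ] res px [[0.23, -0.4], [0.37, -0.2], [0.55, 0.35], [-0.09, 0.38], [-1.04, -0.18]]
[[0.5115, 0.2733, 0.04], [0.4487, 0.1567, 0.062], [0.4219, 0.2381, 0.074], [0.587, 0.1802, 0.1]]
R [ 0.5985 -0.1887  0.1903] res px [[-0.63, 0.08], [0.07, -0.53], [0.16, 0.57], [-0.57, 0.26], [0.95, -0.41]]
[[0.5548, -0.1207, 0.04], [0.5457, -0.2528, 0.062], [0.4877, -0.1897, 0.074], [0.6619, -0.1744, 0.1]]
```

View pics/sidefit.png

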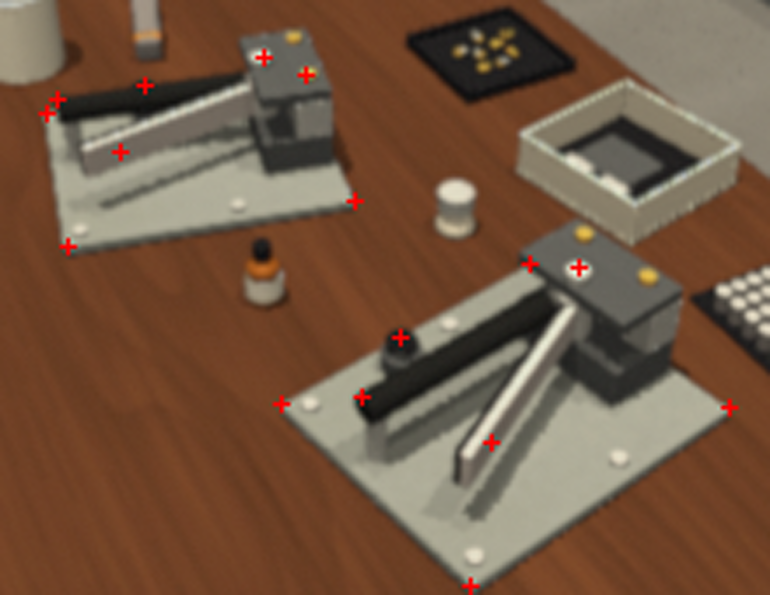

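The reprojections land on the features in the side view, so the poses are good. Next: shut the gripper, approach the left lever and press it with force monitoring.

```bash
python3 - <<'E'
s=open("h.py").read(); s=s[:s.index("def push")]
s+='''
POSE=np.load("pose.npz") if __import__("os").path.exists("pose.npz") else {}
def tgt(k,q,gap,z=.040,sg=1):
    """TCP + rotvec with a finger back (shut gripper) gap m off the outer face at lever angle q"""
    b=.36-q; d=np.array([-np.cos(b),-np.sin(b)]); o=np.array([np.sin(b),-np.cos(b)])
    p=np.array([.065,.002])+.14*d+(.006+.018+gap)*o
    a=POSE[k][2]; R=np.array([[np.cos(a),-np.sin(a)],[np.sin(a),np.cos(a)]])
    ow=R@o
    return world(POSE[k],[[*p,z]])[0], rot(*(sg*ow)), ow
def sign(k):
    J=bot.current_joints(); best=None
    for sg in(1,-1):
        js=[bot.inverse_kinematics(*tgt(k,q,g,z,sg)[:2]) for q,g,z in((0,.03,.2),(0,.03,.04),(.36,0,.04))]
        print(sg,[None if j is None else np.round(j,2).tolist() for j in js])
        if all(j is not None for j in js):
            m=np.abs(np.array(js[0])-J).max()
            if best is None or m<best[0]: best=(m,sg)
    return best[1]
def press(k,thr=10.):
    sg=sign(k); T=lambda q,g,z=.040:tgt(k,q,g,z,sg)
    p,r,_=T(0,.03,.2); bot.goto(p,r)
    p,r,_=T(0,.03); bot.line_to(p,r,max_speed=.15)
    p,r,_=T(0,.006); bot.line_to(p,r,max_speed=.1)
    f0=np.array(bot.current_contact_force()); t0=bot.current_clock(); print("t",t0,"f0",f0.round(2))
    q=-.03
    while q<.45:
        q+=.03 if q<.2 else .012
        p,r,o=T(q,0); bot.line_to(p,r,max_speed=.06)
        F=(np.array(bot.current_contact_force())-f0)[:2]@o
        e=np.array(bot.current_ee_pos())-p
        print(f"q {q:.3f} F {F:.2f} lag_mm {1e3*e[:2]@o:.1f} t {bot.current_clock():.2f}")
        if F>thr: break
    bot.hold(.5); c=bot.read_camera("top"); s=bot.read_camera("side"); bot.hold(.6)
    F=(np.array(bot.current_contact_force())-f0)
    e=np.array(bot.current_ee_pos()); print("held F",F.round(2),"tcp",e.round(4))
    bot.line_to(*T(q*.5,.003)[:2],max_speed=.08); bot.line_to(*T(0,.03)[:2],max_speed=.12)
    c2=bot.read_camera("top")
    bot.line_to(*T(0,.03,.2)[:2],max_speed=.25)
    u=proj(c,world(POSE[k],[[-.02,0,.05]]))[0].astype(int); v=proj(s,world(POSE[k],[[-.02,0,.05]]))[0].astype(int)
    cr=lambda i,w:cv2.resize(i["pixels"][w[1]-50:w[1]+50,w[0]-50:w[0]+50],None,fx=4,fy=4,interpolation=cv2.INTER_CUBIC)
    cv2.imwrite(f"pics/held{k}.png",cv2.hconcat([cr(c,u),cr(s,v)])); cv2.imwrite(f"pics/rel{k}.png",cr(c2,u))
    print("t",bot.current_clock())
'''
open("h.py","w").write(s)
E
python3 - <<'E'
from h import *
bot.set_gripper(0.0); print(bot.current_opening())
press("L")
E
```

```text
0.0029352575125853263
1 [[-0.02, -0.12, 1.9, -0.0, 1.35, 1.42], [-0.02, 0.1, 2.03, -0.0, 1.0, 1.42], [0.15, 0.14, 1.99, -0.0, 1.01, 1.96]]
-1 [[-0.02, -0.12, 1.9, -0.0, 1.35, -1.72], [-0.02, 0.1, 2.03, -0.0, 1.0, -1.72], [0.15, 0.14, 1.99, -0.0, 1.01, -1.19]]
t 4.8583 f0 [-0.09  0.09 -0.14]
q 0.000 F -0.03 lag_mm -0.0 t 5.11
q 0.030 F 2.20 lag_mm 0.3 t 5.36
q 0.060 F 1.16 lag_mm 0.3 t 5.61
q 0.090 F 1.66 lag_mm 0.2 t 5.86
q 0.120 F 1.50 lag_mm 0.2 t 6.11
q 0.150 F 1.62 lag_mm 0.2 t 6.36
q 0.180 F 2.29 lag_mm 0.2 t 6.61
q 0.210 F 3.20 lag_mm 0.2 t 6.86
q 0.222 F 2.60 lag_mm 0.1 t 7.11
q 0.234 F 3.77 lag_mm -0.0 t 7.36
q 0.246 F 1.58 lag_mm -0.1 t 7.61
q 0.258 F 2.34 lag_mm -0.1 t 7.86
q 0.270 F 2.61 lag_mm -0.1 t 8.11
q 0.282 F 3.35 lag_mm -0.1 t 8.36
q 0.294 F 3.15 lag_mm -0.1 t 8.61
q 0.306 F 4.29 lag_mm -0.1 t 8.86
q 0.318 F 3.65 lag_mm -0.1 t 9.11
q 0.330 F 3.06 lag_mm -0.0 t 9.36
q 0.342 F 4.18 lag_mm -0.0 t 9.61
q 0.354 F 3.49 lag_mm -0.1 t 9.86
q 0.366 F 4.22 lag_mm -0.0 t 10.11
q 0.378 F 4.16 lag_mm -0.0 t 10.36
q 0.390 F 7.66 lag_mm 0.8 t 10.61
q 0.402 F 13.12 lag_mm 1.9 t 10.86
held F [ -5.51 -11.65   5.53] tcp [0.4451 0.1935 0.0399]
t 14.0583
```

View pics/heldL.png

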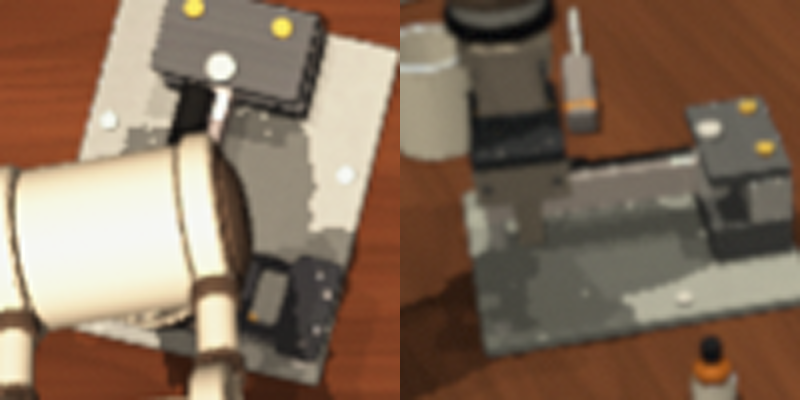

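While held, the left lever lies alongside its bar with no gap, at crop (220,110) and (640,180). Force only rose at q≈0.38, so it ran all the way to the bar. Next, the right one.

Run:
```python
from h import *
press("R")
i=[cv2.imread("pics/"+n) for n in("heldR.png","relL.png")]
cv2.imwrite("pics/RL.png",cv2.resize(cv2.hconcat(i),None,fx=.66,fy=.66))
```

```text
1 [[-0.66, 0.34, 1.41, -0.0, 1.39, 0.36], [-0.66, 0.51, 1.53, -0.0, 1.11, 0.36], [-0.61, 0.35, 1.73, -0.0, 1.05, 0.77]]
-1 [[-0.66, 0.34, 1.41, 0.0, 1.39, -2.78], [-0.66, 0.51, 1.53, 0.0, 1.11, -2.78], [-0.61, 0.35, 1.73, -0.0, 1.05, -2.37]]
t 17.2167 f0 [ 0.1  -0.83 -0.22]
q 0.000 F -0.63 lag_mm 0.0 t 17.47
q 0.030 F 0.11 lag_mm 0.6 t 17.72
q 0.060 F 0.15 lag_mm 0.4 t 17.97
q 0.090 F 1.14 lag_mm 0.3 t 18.22
q 0.120 F 0.64 lag_mm 0.2 t 18.47
q 0.150 F 2.11 lag_mm 0.2 t 18.72
q 0.180 F 2.18 lag_mm 0.2 t 18.97
q 0.210 F 2.23 lag_mm 0.2 t 19.22
q 0.222 F 0.67 lag_mm 0.1 t 19.47
q 0.234 F 3.25 lag_mm 0.0 t 19.72
q 0.246 F 1.70 lag_mm -0.0 t 19.97
q 0.258 F 6.35 lag_mm 1.3 t 20.22
q 0.270 F 9.33 lag_mm 2.6 t 20.47
q 0.282 F 14.41 lag_mm 3.9 t 20.72
held F [  6.08 -13.98  -7.11] tcp [ 0.5347 -0.2383  0.0405]
t 23.7333
```

View pics/RL.png

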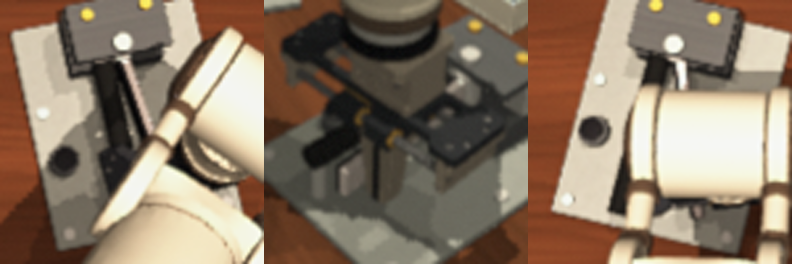

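The right lever stopped at q≈0.245 with a visible gap to its bar, at crop (115–140, 60–130), so it is sound. The left press is the worn one and gets its pin pushed down.

Run:
```python
from h import *
k="L"; a=POSE[k][2]; P=world(POSE[k],[[-.03,.075,0]])[0]+[0,-.001,0]
J=bot.current_joints(); c=[]
for sg in(1,-1):
    r=rot(sg*np.sin(a),-sg*np.cos(a)); js=[bot.inverse_kinematics(P+[0,0,z],r) for z in(.15,.03)]
    if all(j is not None for j in js): c.append((np.abs(np.array(js[0])-J).max(),sg,r))
_,sg,r=min(c,key=lambda t:t[0]); print("sg",sg)
bot.goto(P+[0,0,.15],r); bot.line_to(P+[0,0,.05],max_speed=.15)
f0=np.array(bot.current_contact_force()); z=.044
while z>.0265:
    z-=.0015; bot.line_to(P+[0,0,z],max_speed=.04)
    F=(np.array(bot.current_contact_force())-f0)[2]; zz=bot.current_ee_pos()[2]
    print(f"z {z:.4f} act {zz:.4f} F {F:.2f}")
    if F>12: break
bot.hold(.3); print("held",(np.array(bot.current_contact_force())-f0).round(2),np.round(bot.current_ee_pos(),4))
bot.line_to(P+[0,0,.15],max_speed=.15)
bot.goto([.30,.42,.25],r) if bot.inverse_kinematics([.30,.42,.25],r) is not None else print("no retreat")
bot.hold(.3); print(bot.current_clock(),np.round(bot.current_contact_force(),2))
t=bot.read_camera("top")["pixels"]; s=bot.read_camera("side")["pixels"]
cv2.imwrite("pics/end.png",cv2.vconcat([cv2.resize(t[120:270,100:440],(794,350)),cv2.resize(s[90:310,200:460],(794,672))[:249*1]]))
cv2.imwrite("pics/endfull.png",t); cv2.imwrite("pics/endside.png",s)
```

```text
sg -1
z 0.0425 act 0.0425 F -0.42
z 0.0410 act 0.0410 F -0.83
z 0.0395 act 0.0396 F 0.33
z 0.0380 act 0.0381 F 1.25
z 0.0365 act 0.0365 F 1.19
z 0.0350 act 0.0349 F 0.76
z 0.0335 act 0.0334 F 0.92
z 0.0320 act 0.0333 F 11.01
z 0.0305 act 0.0332 F 20.16
held [-7.76 -3.29 20.34] [0.5117 0.2723 0.0332]
31.5583 [-0.81  0.1   0.31]
```

View pics/end.png

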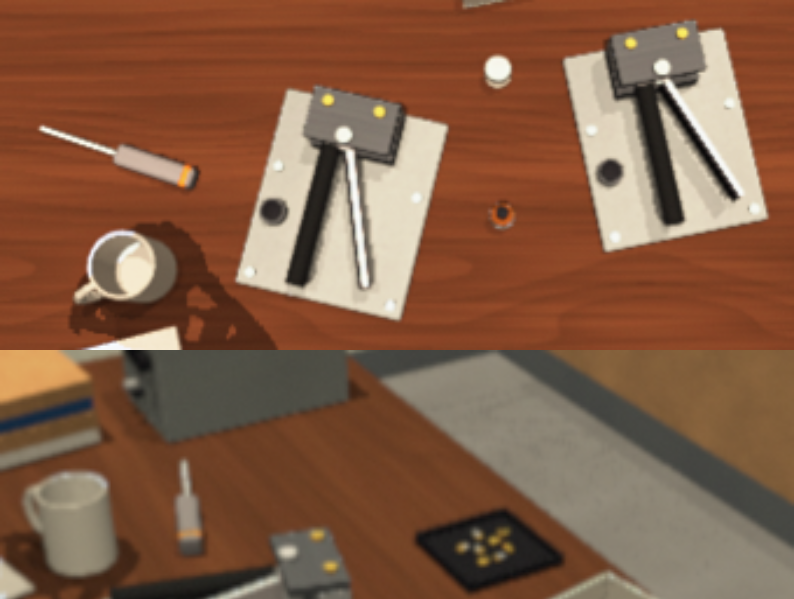

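The end picture shows both levers sprung back out, at (362,285) and (735,195). The left pin stopped hard at 33 mm and all bystanders look unmoved. Handing in.

Run:
```python
from workcell import bot
print(bot.current_clock()); bot.job_done()
```

```text
31.6583
the job is handed in; nothing more can be done
```

I pressed both levers in the order asked, then pushed the fault pin down on the left press, whose lever ran all the way to its bar. The job was handed in at 31.7 s.

- **Left press (worn):** with the back of the shut fingers, I pressed the lever until the force rose to about 13 N. By my pose estimate this was at about 0.38 rad; the nominal figure is 0.36, so it is about 3 mm off at the push point. The picture during the hold of about 1.2 s showed no gap to the bar.
- **Right press (sound):** pressed the same way, the lever stopped at about 0.25 rad and about 14 N. The picture showed a clear gap to the bar. I left its pin alone.
- **Left pin:** I pushed it with the fingertips until it stopped hard at 33.2 mm above the table, with 20 N at the stop. On the way down the wrist read only about 1 N, not the stated 3 N. The readings scatter by about 1 N, and I judged "fully down" by the stop height.

The final picture shows both levers sprung back, the mug, screwdriver, bottle and jar looking unmoved, and the arm clear of the presses. The parts box was outside that view, and I compared by eye only. I did not check the pin heights in the pictures, because 7 mm is only a few pixels at most.

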